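# Lock a filter cartridge into its bayonet housing

### The job

Pick up the filter cartridge that stands on the bench and fit it into the filter housing: let its two side pins drop through the slots of the collar, push it down gently against the spring, turn it clockwise (seen from above) about a quarter turn to the stop, and let go so that it springs up into its locked position. Feel for the slots rather than forcing it: never press or twist the cartridge against the housing with more than about 25 N. Leave the tape roll, the mug and the tin where they are.

Things in the scene. Friction and masses are not known exactly. Their poses are not given: they have to be found in the camera images.
- cartridge: Filter cartridge, loose, upright on the bench, random yaw, about 0.22 kg, 94 mm tall. Origin: centre of its underside, z up its axis. Grey metal cylinder of 39 mm diameter (foot tapers to 32 mm over the lowest 6 mm) with a steel cross pin; black round cap of 62 mm diameter from 54.5 to 62.5 mm height; a black block grip on top. Half a turn makes no difference.
- grip (a point): Middle of the cartridge's block grip, 78 mm above its underside. The block spans 62.5 to 93.5 mm height, is 48 mm long in the cartridge's x (parallel to the pin) and 32 mm wide in y: grip it across the 32 mm.
- pin (a point): Middle of the cartridge's cross pin, on its axis 35 mm above the underside. The pin, 8 mm thick, lies along the cartridge's x and sticks out to 27 mm from the axis on both sides.
- housing: Filter housing, fixed at a random place and yaw. Origin: centre of its underside, z up, x along its two opposite pipe stubs (ending 75 mm from the axis, 34 mm up). Grey base 100 x 100 x 10 mm, grey barrel of 76 mm diameter, steel bayonet collar of 80 mm diameter on top with a 42 mm bore and two opposite slots 12 mm wide for the pin, which let it in within about 0.08 rad.
- mouth (a point): Centre of the bore at the collar's top face, 80 mm above the housing's underside; axes are the housing's. The line of the slots is NOT measured: the collar sits at a random angle up to 0.35 rad either way from the housing's x; see it in a picture or feel for it by turning in small steps, pressing lightly. Slots missed: the pin rests on the collar, cartridge underside 49 mm above the housing's.
- spring (a point): Centre of the spring plate in the barrel as unloaded, 36.5 mm above the housing's underside. The cartridge rests on it with the pin in the slots. The spring takes 4 N to start, then 1 N per mm: 12 N at 29 mm, where the pin just clears the collar's underside and can turn, 15 N at 25.5 mm, where the cap hits the collar (hard stop). Heights are of the cartridge's underside.
- locked (a point): Where the centre of the cartridge's underside is when locked, 32.5 mm above the housing's. Kept pushed down, it turns clockwise from above (not the other way) from the slots to a hard stop at 1.46 rad (84 degrees), taking up to about 0.2 N m; the stop is felt as a rising moment. Released beyond 1.28 rad, the spring lifts the pin into pockets. Released earlier it stays down at about 29 mm and can be gripped again.
- tape_roll: Bystander: black roll of tape, 58 mm across, 19 mm high, lying on the bench; origin at its underside.
- mug_a: Bystander: white mug, 81 mm across, 61 mm high, handle at one side; origin at its underside.
- grease_tin: Bystander: food tin used for grease, 76 mm across, 58 mm high; origin at its underside.
There are look-alikes about, which are no part of the job. What is shaped like the cartridge but orange, purple or turquoise is not meant.

How it is judged:
On the way, in this order (a step that is already met when the one before it is completed fails the run):
1. the cartridge's pins have gone through the slots and it is pushed down so far that they can pass under the collar (z of cartridge in the frame of housing below 0.0295 m and horizontal distance between cartridge and mouth below 0.005 m), for 0.05 s.
2. it is turned about a quarter turn and has sprung up into the locked position (z of cartridge in the frame of housing between 0.0308 and 0.0345 m and horizontal distance between cartridge and mouth below 0.004 m and angle between the x axis of cartridge and the x axis of housing, either way round above 0.9 rad), for 0.2 s.
At the end, for the whole second after the job is handed in: The cartridge stands locked in the housing, released and at rest: its underside 30.8 to 34.5 mm above the housing's underside (locked is 32.5 mm), within 4 mm of the bore's centre, upright within 0.1 rad, its pin turned at least 0.9 rad away from the housing's x axis (all of step 2 and angle between cartridge's own z axis and vertical below 0.1 rad and linear speed of cartridge below 0.02 m/s); the robot touches nothing.
It fails at once if the cartridge is forced: more than 60 N of contact force in all (both sides of a jam count) between the cartridge and the housing with its collar and spring plate (contact force between cartridge and housing above 60 N).
It fails at once if the tape roll, the mug or the tin is moved more than 20 mm (distance of any of tape_roll, mug_a, grease_tin from where it was at the start of the episode above 0.02 m).
It also fails if it takes over 72 s, if anything falls off the work surface, if the arm or the gripper's body presses on something with over 40 N, if the wrist force passes 120 N, or if a joint passes its speed limit or range.

### The arm

A 6-joint arm with a two-finger parallel gripper is mounted at the origin on the work surface; the furniture and walls round the work are solid. World frame = base frame: x ahead of the robot, y to its left, z up, the work surface at z = 0. Lengths are in m, angles in rad, forces in N, time in s.
With the tool pointing down it reaches from about 0.35 to 0.85 m from the base axis. Payload 8.1 kg.
Tool frame: the origin (TCP) lies at the very end of the fingers, on their centre line; the grasp point (between the pads) lies 19 mm behind it (pinch_z is the distance from the TCP to the grasp point, in m); z points along the fingers, y is the direction in which the jaws open and shut (so a half turn about z gives the same grasp; the last joint's range is limited). The gripper opens to 93 mm and grips with 3 to 60 N. Pads are 15 mm wide; open, the fingers measure 128 mm over their backs; the gripper's body (75 mm by 188 mm) begins 65 mm behind the grasp point.
Start: joints at [1.04, 0.13, 1.488, -0, 1.523, -0.085], TCP at [0.259, 0.541, 0.219] pointing down, gripper open.
Joint ranges: [-2.96, 2.96], [-0.89, 2.26], [0.02, 2.5], [-1.34, 4.48], [0, 2.73], [-2.66, 2.66]. Speed limits (rad/s): [2.39, 2.39, 2.79, 3.14, 3.14, 3.14].

### API

Orientations are given as a rotation vector (axis times angle).
In Python, from plant import * gives the robot as it stands.
- The arm moves only by the tool move_arm, never from a script. Its argument "series" is a list of rows, each a list of 7 numbers: the shift along the tool's x, y, z each as a share of 10 cm, from -1 to 1, then the turn, a rotation vector about the tool's x, y, z each as a share of 180 degrees, from -1 to 1, then the opening, from -1 (shut) to 1 (fully open). In form: [[dx, dy, dz, rx, ry, rz, jaw], ...]. A call has 1 to 8 rows; each row is the pose to reach, as a shift and turn from the pose commanded when the call began, along the tool's axes at that moment, turning the shorter way round; what a row does not reach only later rows make up. A row lasts 1/10 s, in which the tool goes at most 50 mm and 8.59 degrees, less where a joint would pass 70% of its speed; a pose out of reach is approached as far as the arm can. A call with a number of a shift or a turn outside -1 to 1 is refused whole. A call with a gripper value outside its range is refused whole. The fingers move at their own pace and stop on an object; "squeeze" is the grip in N (left out, the last holds). Time passes only in rows, so rows that repeat a pose let the fingers close. It gives the time, the measured TCP pose, the force and the opening at its end, in the units of the state.
- read_state(): the state, without advancing time (a new reading comes with each control period).
- read_camera(name): name is "scene" or "top" or "wrist"; returns a dict with "frame" (400x640x3 uint8, red, green, blue), "K" (3x3 intrinsics, pixels), "rvec" (rotation vector, rad) and "tvec" (3), from world to camera coordinates, as OpenCV has them. Camera axes: x right, y down, z forward; pixel columns grow to the right and rows downward; lengths in m; the calibration is good to about 2 mm. A picture is of the moment at which its call begins. There is no depth.
- close_job(): hands the job in, once; it reports no verdict.
The state is a dict: "t": time; "q": joint angles; "dq": joint speeds; "joint_torque": joint torques, N m; "tool_pos": TCP position; "orientation": TCP orientation; "force": force on the tool from outside, world axes, zero at the start; "wrist_torque": the same for the moment, N m; "opening": finger opening in m.
Only numpy, scipy, OpenCV 4.12 (cv2) and the standard library are available. Lean on these libraries where they do the work, as an engineer would, in place of code of your own. Each camera call takes 0.05 s, during which the arm holds its last target.

## Working session

There is one attempt and no reset: what is moved stays moved. The work goes in short steps, Python scripts to look and compute and a tool call to move; the robot and the scene stay as the last step left them, time stands still between calls to the robot, and variables do not carry over. Pictures are saved under pics/ and viewed, and the job is handed in when it is done.

Besides the shell and the picture viewer there is one more tool, called after "Emit:" as name(argument=value, ...), one argument or row to a line, values as JSON. move_arm: Moves the arm, as the interface text tells. Shift numbers are shares of 10 cm and turn numbers shares of 180 degrees, none past 1 either way. Its arguments: {"type":"object","properties":{"series":{"type":"array","items":{"type":"array","items":{"type":"number"}}},"squeeze":{"type":"number"}},"required":["series"]}

```bash
mkdir -p pics; ls; python3 - <<'E'
from plant import *
import cv2
s=read_state()
print({k:s[k] for k in('t','tool_pos','orientation','force','opening')})
for n in('scene','top'):
    c=read_camera(n); cv2.imwrite(f'pics/{n}0.png',c['frame'][:,:,::-1]); print(n,c['K'],c['rvec'],c['tvec'])
E
```

```text
pics
{'t': 0.0, 'tool_pos': array([0.2584061 , 0.54087521, 0.21759697]), 'orientation': array([-6.94378098e-01, -3.06335251e+00,  2.75901427e-03]), 'force': array([-0.07090845, -0.0535654 , -0.14141203]), 'opening': 0.09299485732073166}
scene [[452.08711407   0.         320.31807199]
 [  0.         452.08711407 200.73528635]
 [  0.           0.           1.        ]] [ 1.94007827 -0.53204529  0.37967233] [-0.42506756  0.19240119  0.77501515]
top [[507.29465334   0.         320.24505153]
 [  0.         507.29465334 201.74627866]
 [  0.           0.           1.        ]] [ 2.10646309 -2.15364037  0.15943961] [0.06181167 0.52466542 0.99426289]
```

View pics/scene0.png

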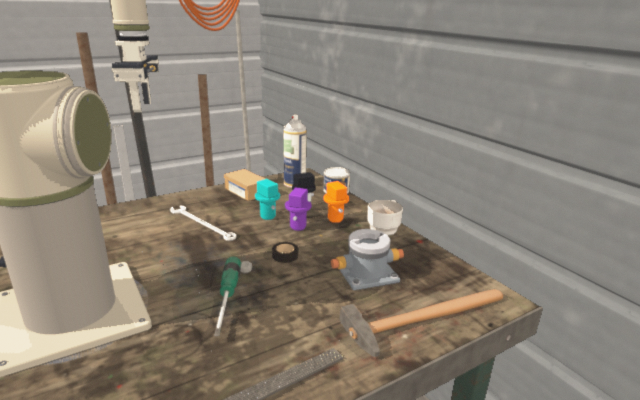

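View pics/top0.png

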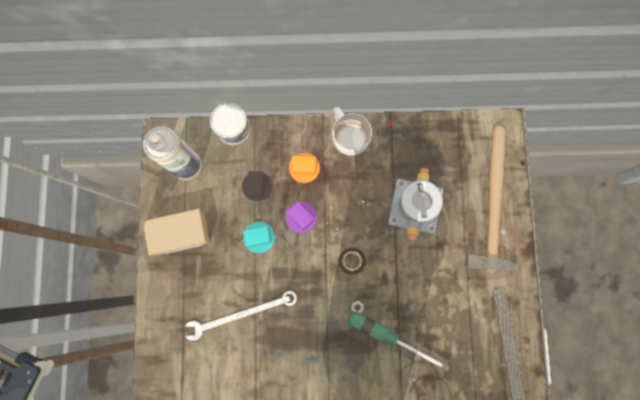

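Scene and top views: candidates in the top view are black at (257,185), orange (304,168), purple (301,217) and turquoise (258,237). The black-capped one fits the description, since the other three are excluded by colour. The housing is at (420,203). I'll enlarge to confirm.

```bash
cat > h.py <<'E'
from plant import *
import cv2, numpy as np
from scipy.spatial.transform import Rotation as R
def ray(c,u,v,z):
    K=c['K'];Rm=cv2.Rodrigues(np.array(c['rvec'],float))[0];t=np.array(c['tvec'],float).ravel()
    d=Rm.T@np.linalg.inv(K)@np.array([u,v,1.]);o=-Rm.T@t
    return o+d*(z-o[2])/d[2]
def proj(c,P):
    return cv2.projectPoints(np.array(P,float).reshape(-1,1,3),np.array(c['rvec'],float),np.array(c['tvec'],float),np.array(c['K']),None)[0].reshape(-1,2)
def crop(c,name,u,v,w,h,s):
    f=np.ascontiguousarray(c['frame'][v:v+h,u:u+w,::-1]);cv2.imwrite('pics/'+name,cv2.resize(f,None,fx=s,fy=s,interpolation=cv2.INTER_CUBIC))
E
python3 - <<'E'
from h import *
c=read_camera('top')
a=c['frame'][155:220,225:290,::-1];b=c['frame'][160:245,380:455,::-1]
A=cv2.resize(a,(390,390),interpolation=2);B=cv2.resize(b,(400,453),interpolation=2)
o=np.zeros((453,790,3),np.uint8);o[:390,:390]=A;o[:,390:]=B;cv2.imwrite('pics/crop1.png',o)
s=read_camera('scene');crop(s,'crop2.png',250,150,160,145,5)
E
```

```text
(no output)
```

View pics/crop1.png

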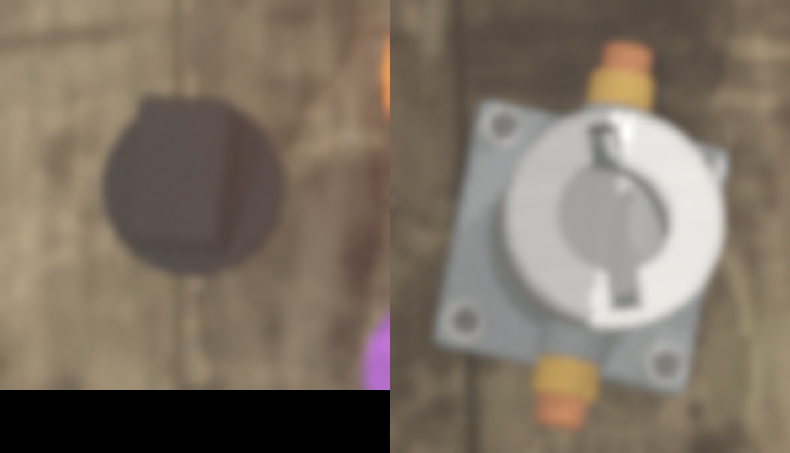

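View pics/crop2.png

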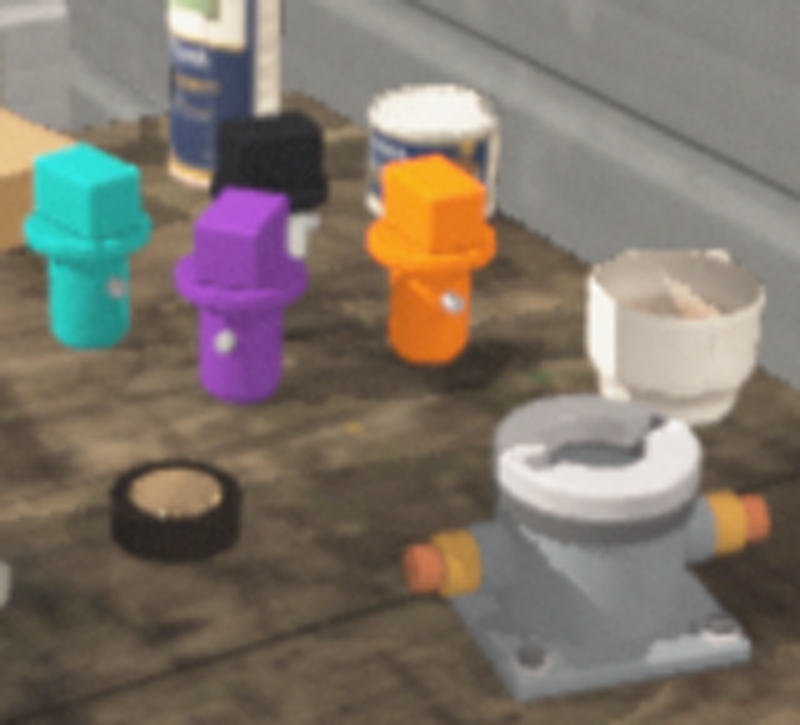

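```bash
python3 - <<'E'
from h import *
c=read_camera('top');f=c['frame'].astype(int)
m=((f.max(2)<110)&(f.max(2)-f.min(2)<25)).astype(np.uint8)
w=np.zeros_like(m);w[160:212,236:278]=m[160:212,236:278]
cs,_=cv2.findContours(w,0,2);k=max(cs,key=cv2.contourArea);print(cv2.minEnclosingCircle(k),cv2.contourArea(k))
(u,v),r=cv2.minEnclosingCircle(k)
print('cap',ray(c,u,v,.0615), 'manual capcircle',ray(c,225+195/6,155+187/6,.0625))
L=lambda x,y,z:ray(c,225+x/6-.4,155+y/6-.4,z)
q=np.array([L(142,98,.0935),L(235,105,.0935),L(222,245,.0935),L(135,240,.0935)]);print(q,q.mean(0))
H=lambda x,y,z:ray(c,380+(x-390)/5.333-.4,160+y/5.333-.4,z)
print('collar',H(616,216.5,.08))
e=[H(628,42,.034),H(560,428,.034)];print('pipes',e,np.mean(e,0))
print('base',[H(*p,.01) for p in((480,100),(728,152),(684,392),(434,342))],np.mean([H(*p,.01) for p in((480,100),(728,152),(684,392),(434,342))],0))
a,b=H(604,127,.08),H(626,303,.08);print('slot',a,b,np.arctan2(*(a-b)[[1,0]]))
a,b=e;print('housing',np.arctan2(*(b-a)[[1,0]]))
for n,(x,y),z in(('mug',(352,135),.06),('tape',(351,261),.019),('tin',(229,121),.058),('or',(304,168),.06),('pu',(301,217),.06),('tu',(258,237),.06),('can',(157,140),.2)):print(n,ray(c,x,y,z))
E
```

```text
((256.0493469238281, 185.0657958984375), 15.73348617553711) 646.0
cap [0.56015441 0.17914578 0.0615    ] manual capcircle [0.55761488 0.17606903 0.0625    ]
[[0.58242941 0.18999457 0.0935    ]
 [0.57933393 0.15943399 0.0935    ]
 [0.53281072 0.16380212 0.0935    ]
 [0.53513482 0.19217652 0.0935    ]] [0.55742722 0.1763518  0.0935    ]
collar [ 0.5182658  -0.15037965  0.08      ]
pipes [array([ 0.59460222, -0.16750129,  0.034     ]), array([ 0.44459289, -0.13352151,  0.034     ])] [ 0.51959756 -0.1505114   0.034     ]
base [array([ 0.57791623, -0.11228263,  0.01      ]), array([ 0.55452501, -0.20935189,  0.01      ]), array([ 0.45960992, -0.18650873,  0.01      ]), array([ 0.48146637, -0.08989676,  0.01      ])] [ 0.51837938 -0.14951     0.01      ]
slot [ 0.55198805 -0.14773782  0.08      ] [ 0.48603734 -0.15232129  0.08      ] 0.0693868929459735
housing 2.9188340089777447
mug [ 0.66055227 -0.01814909  0.06      ]
tape [ 0.40520548 -0.01007183  0.019     ]
tin [0.69776019 0.23584825 0.058     ]
or [0.59351389 0.08157996 0.06      ]
pu [0.49309925 0.0891702  0.06      ]
tu [0.45487528 0.1754973  0.06      ]
can [0.61804817 0.33596409 0.2       ]
```

Confirmed: the black-capped one has a black block and a grey body with a steel pin. It is at about (0.557, 0.176), with the block's long axis near -0.07 rad. The housing is at (0.518, -0.150), with its slots near +0.07 rad.

```bash
cat >> h.py <<'E'
def go(p,yaw):
    s=read_state();Rc=R.from_rotvec(s['orientation']);T=R.from_euler('z',yaw)*R.from_euler('x',np.pi)
    d=Rc.inv().apply(np.array(p)-s['tool_pos'])/.1;r=(Rc.inv()*T).as_rotvec()/np.pi
    X=Rc.apply([1,0,0]);print('t',s['t'],'pos',s['tool_pos'].round(4),'yaw',np.arctan2(X[1],X[0]).round(3),'F',np.round(s['force'],1),'M',np.round(s['wrist_torque'],2),'q6',s['q'][5].round(3))
    print('shift',d.round(3),'turn',r.round(4))
E
python3 -c "
from h import *
go([.557,.176,.22],3.07)"
```

```text
t 0.25 pos [0.2586 0.5411 0.2181] yaw 2.696 F [-0.8  0.8  0.4] M [-0.    0.03  0.01] q6 -0.085
shift [-4.267 -2.008 -0.017] turn [-3.000e-04 -1.000e-04 -1.191e-01]
```

Emit:
move_arm(
  series=[
    [-0.5,-0.24,0,0,0,0,0.35],
    [-1,-0.47,0,0,0,0,0.35],
  ],
)

```text
t: 0.45
tool_pos: [0.3216, 0.4636, 0.2182]
orientation: [-0.689, -3.065, 0.001]
force: [1.6, -0.6, -0.4]
opening: 0.0811
```

Emit:
move_arm(
  series=[
    [-0.5,-0.24,0,0,0,0,0.35],
    [-1,-0.47,0,0,0,0,0.35],
  ],
)

```text
t: 0.65
tool_pos: [0.3859, 0.385, 0.2186]
orientation: [0.693, 3.064, 0.0]
force: [1.5, 0.6, -0.3]
opening: 0.0656
```

Emit:
move_arm(
  series=[
    [-0.5,-0.24,0,0,0,-0.04,0.35],
    [-1,-0.47,0,0,0,-0.08,0.35],
    [-1,-0.47,0,0,0,-0.119,0.35],
    [-1,-0.47,0,0,0,-0.119,0.35],
  ],
)

```text
t: 1.05
tool_pos: [0.4564, 0.2991, 0.2185]
orientation: [-0.116, -3.139, 0.0]
force: [0.2, -0.3, -0.3]
opening: 0.0629
```

```bash
python3 -c "
from h import *
c=read_camera('wrist');cv2.imwrite('pics/w1.png',c['frame'][:,:,::-1])
go([.557,.176,.22],3.07)"
```

```text
t 1.1 pos [0.4554 0.3004 0.2185] yaw 3.065 F [-0.6 -0.9  0.6] M [0.   0.02 0.02] q6 -1.005
shift [-1.108 -1.162 -0.016] turn [ 0.     -0.0002 -0.0016]
```

View pics/w1.png

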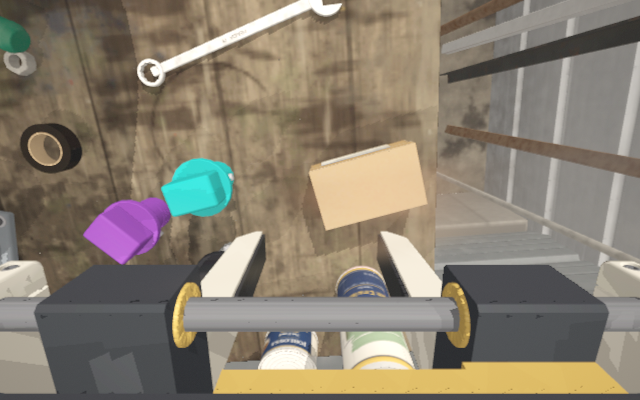

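Wrist view: it looks towards the base side of the tool. Turquoise is at (200,187), purple at (130,228). The cartridge is out of view, so I'll move past it (+x) to see it up close.

Emit:
move_arm(
  series=[
    [-0.5,-0.48,0,0,0,0,0.35],
    [-0.95,-0.95,0,0,0,0,0.35],
    [-0.95,-0.95,0,0,0,0,0.35],
  ],
)

```text
t: 1.4
tool_pos: [0.5437, 0.1992, 0.2186]
orientation: [0.117, 3.139, -0.0]
force: [0.1, -0.1, 0.8]
opening: 0.0627
```

Emit:
move_arm(
  series=[
    [-0.5,-0.15,0,0,0,0,0.35],
    [-1,-0.3,0,0,0,0,0.35],
    [-1,-0.3,0,0,0,0,0.35],
    [-1,-0.3,0,0,0,0,0.35],
  ],
)

```text
t: 1.8
tool_pos: [0.6406, 0.1632, 0.2171]
orientation: [-0.117, -3.137, 0.0]
force: [-0.4, 0.2, 0.7]
opening: 0.0628
```

```bash
python3 -c "
from h import *
c=read_camera('wrist');cv2.imwrite('pics/w2.png',c['frame'][:,:,::-1])
print(proj(c,[[.557,.176,.0935],[.557,.176,.0625]]))
go([.557,.176,.22],3.07)"
```

```text
[[329.08858163  95.76066589]
 [328.28667248  96.81387533]]
t 1.85 pos [0.6399 0.1638 0.218 ] yaw 3.068 F [-0.8 -0.3 -0.1] M [0.1  0.01 0.01] q6 -1.325
shift [ 0.836  0.061 -0.019] turn [ 0.0001 -0.0005 -0.0005]
```

View pics/w2.png

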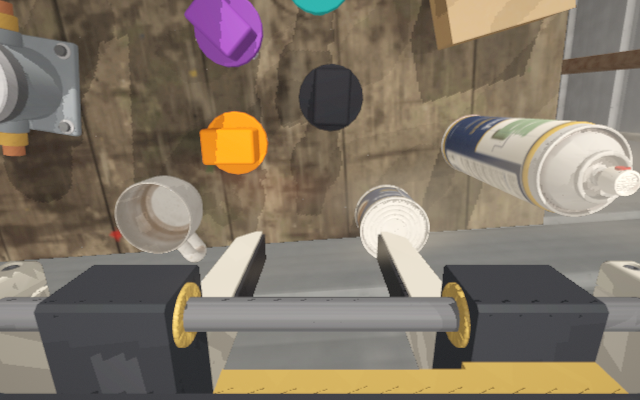

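The wrist view shows the black cartridge at (331,97), looked at nearly straight down, with the orange one beside it at (235,142).

```bash
python3 - <<'E'
from h import *
c=read_camera('wrist');f=c['frame'].astype(int)
m=((f.max(2)<75)&(f.max(2)-f.min(2)<16)).astype(np.uint8)
w=np.zeros_like(m);w[55:140,290:370]=m[55:140,290:370];w=cv2.morphologyEx(w,3,np.ones((3,3)))
k=max(cv2.findContours(w,0,2)[0],key=cv2.contourArea);(u,v),r=cv2.minEnclosingCircle(k);print(u,v,r,cv2.contourArea(k),ray(c,u,v,.0615))
crop(c,'w2c.png',285,50,90,95,6)
E
```

```text
330.0740051269531 97.8755111694336 33.141998291015625 3197.0 [0.55754759 0.1782055  0.0615    ]
```

View pics/w2c.png

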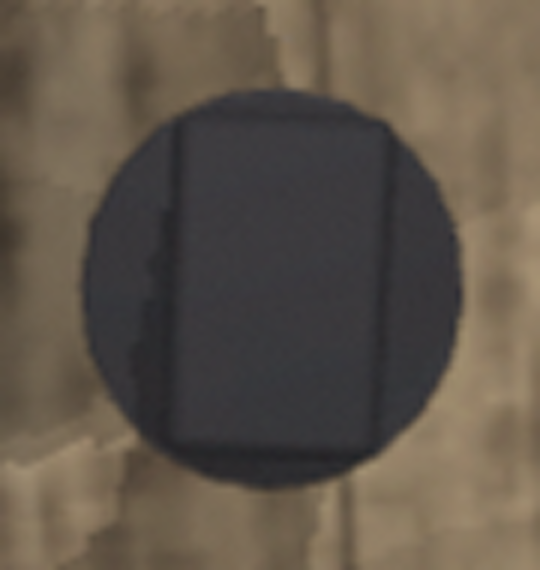

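```bash
python3 - <<'E'
from h import *
c=read_camera('wrist')
L=lambda x,y,z:ray(c,285+x/6-.4,50+y/6-.4,z)
q=np.array([L(182,122,.0935),L(390,122,.0935),L(378,448,.0935),L(172,445,.0935)]);print(q,q.mean(0),L(271,287,.0615))
for i,j in((0,3),(1,2)):
    d=q[i]-q[j];print(np.arctan2(d[1],d[0])%np.pi)
d=q[1]-q[0];print((np.arctan2(d[1],d[0])+np.pi/2)%np.pi);d=q[2]-q[3];print((np.arctan2(d[1],d[0])+np.pi/2)%np.pi)
go([.5575,.177,.22],3.09);go([.5575,.177,.059],3.09)
E
```

```text
[[0.53459621 0.16611788 0.0935    ]
 [0.53668977 0.19539334 0.0935    ]
 [0.58145132 0.19150953 0.0935    ]
 [0.57884924 0.16124115 0.0935    ]] [0.55789664 0.17856548 0.0935    ] [0.55697734 0.17813916 0.0615    ]
3.031834510901604
3.0550427575590238
3.07020159743093
3.0558364496465598
t 1.95 pos [0.6396 0.1641 0.2192] yaw 3.07 F [-0.7 -0.1  0.9] M [ 0.05 -0.04  0.04] q6 -1.326
shift [ 0.828  0.071 -0.008] turn [ 0.0002  0.0001 -0.0063]
t 1.95 pos [0.6396 0.1641 0.2192] yaw 3.07 F [-0.7 -0.1  0.9] M [ 0.05 -0.04  0.04] q6 -1.326
shift [0.829 0.07  1.602] turn [ 0.0002  0.0001 -0.0063]
```

Emit:
move_arm(
  series=[
    [0.42,0.04,0,0,0,0.005,0.35],
    [0.83,0.08,0.3,0,0,0.005,0.35],
    [0.83,0.08,0.7,0,0,0.005,0.35],
    [0.83,0.08,0.9,0,0,0.005,0.35],
    [0.83,0.08,0.9,0,0,0.005,0.35],
  ],
)

```text
t: 2.45
tool_pos: [0.5547, 0.1769, 0.1259]
orientation: [-0.135, -3.134, 0.002]
force: [0.2, 1.0, 0.3]
opening: 0.0623
```

```bash
python3 -c "
from h import *
c=read_camera('scene');crop(c,'s2.png',220,100,160,130,5)
go([.5575,.178,.066],3.053)"
```

```text
t 2.5 pos [0.5565 0.177  0.1283] yaw 3.055 F [ 1.1 -0.5  0.8] M [ 0.04 -0.01  0.  ] q6 -1.264
shift [-0.01   0.011  0.623] turn [-0.0001 -0.0006  0.0006]
```

View pics/s2.png

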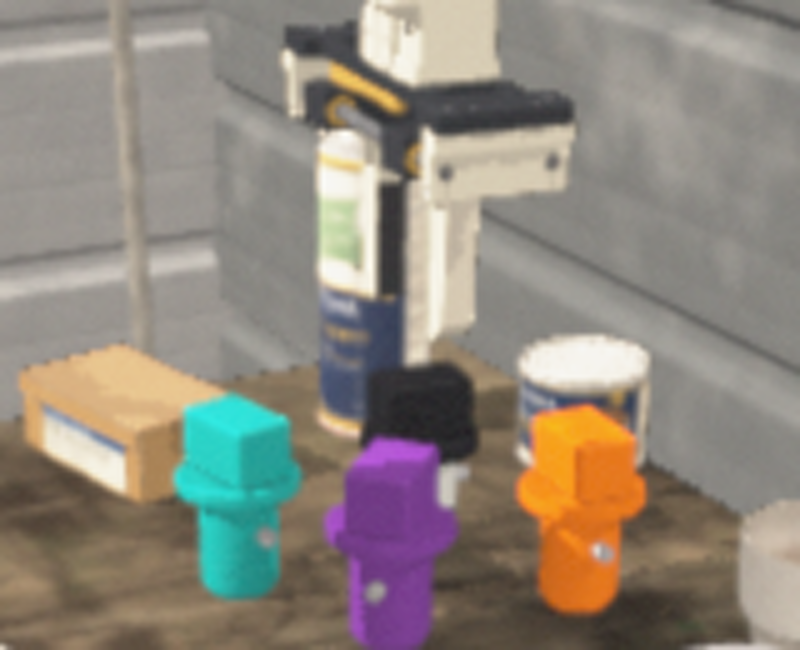

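The gripper is above the black block at crop (420,400), with the fingers straddling it. Descending and gripping.

Emit:
move_arm(
  series=[
    [-0.01,0.01,0.3,0,0,0,0.35],
    [-0.01,0.01,0.5,0,0,0,0.35],
    [-0.01,0.01,0.61,0,0,0,0.35],
    [-0.01,0.01,0.61,0,0,0,0.35],
    [-0.01,0.01,0.61,0,0,0,-1],
    [-0.01,0.01,0.61,0,0,0,-1],
    [-0.01,0.01,0.61,0,0,0,-1],
    [-0.01,0.01,0.61,0,0,0,-1],
  ],
  squeeze=40,
)

```text
t: 3.3
tool_pos: [0.5601, 0.1772, 0.0685]
orientation: [0.138, 3.137, 0.001]
force: [0.3, 0.5, 0.1]
opening: 0.0356
```

```bash
python3 -c "
from h import *
go([.5575,.178,.066],3.053)"
```

```text
t 3.3 pos [0.5601 0.1772 0.0685] yaw 3.054 F [0.3 0.5 0.1] M [ 0.    0.   -0.02] q6 -1.264
shift [0.027 0.005 0.025] turn [0.0001 0.0004 0.0003]
```

Emit:
move_arm(
  series=[
    [0,0,0,0,0,0,-1],
    [0,0,0,0,0,0,-1],
    [0,0,0,0,0,0,-1],
    [0,0,-0.3,0,0,0,-1],
    [0,0,-0.7,0,0,0,-1],
    [0,0,-1,0,0,0,-1],
    [0,0,-1,0,0,0,-1],
  ],
)

```text
t: 4.0
tool_pos: [0.5623, 0.1778, 0.1729]
orientation: [0.137, 3.131, 0.003]
force: [1.5, 0.7, -1.9]
opening: 0.0319
```

```bash
python3 -c "
from h import *
c=read_camera('scene');crop(c,'s3.png',220,70,160,130,5)
go([.62,-.14,.23],3.053);q=read_state()['opening'];print(q)"
```

```text
t 4.05 pos [0.561  0.1774 0.1699] yaw 3.054 F [ 0.4 -0.8 -0.9] M [ 0.02 -0.05 -0.01] q6 -1.264
shift [-0.868 -3.11  -0.601] turn [0.0004 0.0013 0.0003]
0.03188277817504429
```

View pics/s3.png

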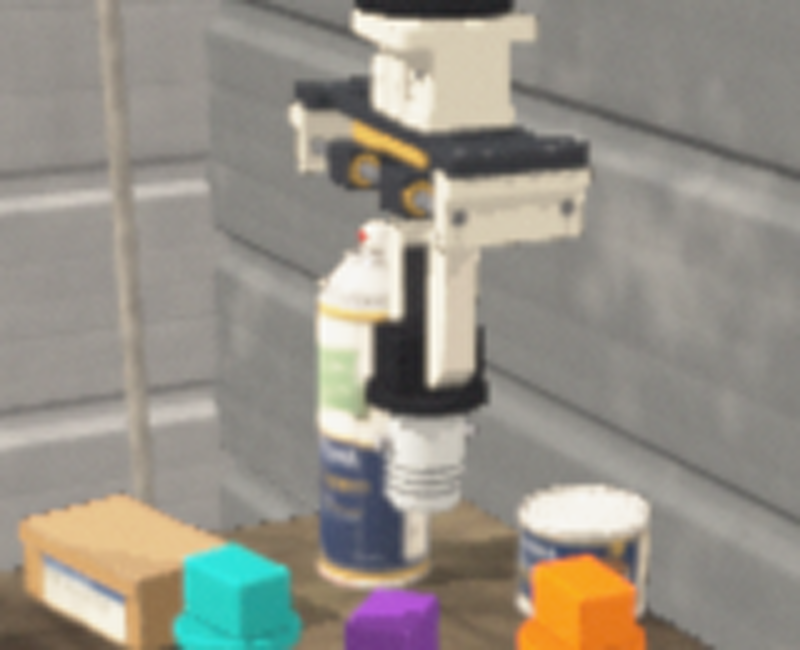

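The cartridge is held (opening 31.9 mm) and lifted clear, hanging upright. Next I'll view the housing with the wrist camera.

Emit:
move_arm(
  series=[
    [0,0,-0.3,0,0,0,-1],
    [0,-0.25,-0.6,0,0,0,-1],
    [-0.1,-0.6,-0.6,0,0,0,-1],
    [-0.2,-1,-0.6,0,0,0,-1],
  ],
)

```text
t: 4.45
tool_pos: [0.5703, 0.0755, 0.2265]
orientation: [-0.134, -3.138, -0.0]
force: [0.4, -0.6, -2.7]
opening: 0.0316
```

Emit:
move_arm(
  series=[
    [-0.1,-0.4,0,0,0,0,-1],
    [-0.2,-0.8,0,0,0,0,-1],
    [-0.2,-1,0,0,0,0,-1],
  ],
)

```text
t: 4.75
tool_pos: [0.581, -0.0288, 0.2246]
orientation: [-0.141, -3.134, 0.001]
force: [1.2, 0.3, -2.2]
opening: 0.0315
```

Emit:
move_arm(
  series=[
    [0,-0.4,0,0,0,0,-1],
    [0,-0.8,0,0,0,0,-1],
    [0,-1,0,0,0,0,-1],
    [0,-1,0,0,0,0,-1],
  ],
)

```text
t: 5.15
tool_pos: [0.5715, -0.1278, 0.2247]
orientation: [-0.143, -3.134, -0.0]
force: [0.1, 1.1, -2.5]
opening: 0.0319
```

```bash
python3 -c "
from h import *
c=read_camera('wrist');cv2.imwrite('pics/w3.png',c['frame'][:,:,::-1])
print(proj(c,[[.518,-.15,.08]]))
go([.60,-.15,.23],3.053)"
```

```text
[[293.02547551 133.17710234]]
t 5.2 pos [ 0.5718 -0.1261  0.2249] yaw 3.051 F [ 0.1  0.  -1.9] M [ 0.07 -0.05 -0.01] q6 -1.785
shift [-0.302 -0.212 -0.052] turn [ 0.0003 -0.0013 -0.0005]
```

View pics/w3.png

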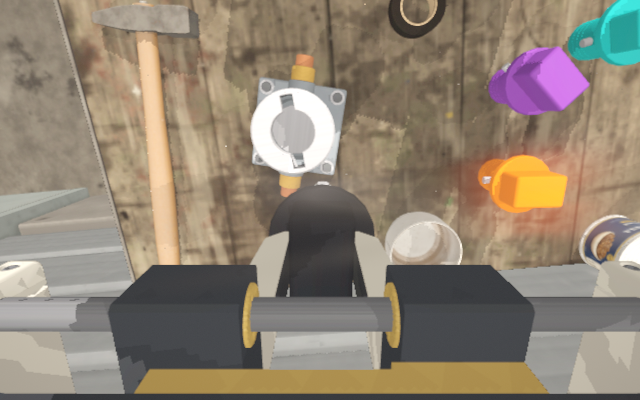

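The housing collar is clearly visible at (293,131), with slots at (288,103) and (297,159). The held cartridge's cap is at (321,235).

```bash
python3 - <<'E'
from h import *
c=read_camera('wrist');crop(c,'w3c.png',245,80,95,100,6)
print(read_state()['tool_pos'])
np.savez('w3.npz',**{k:c[k] for k in c})
E
```

```text
[ 0.57212026 -0.1250498   0.22532746]
```

View pics/w3c.png

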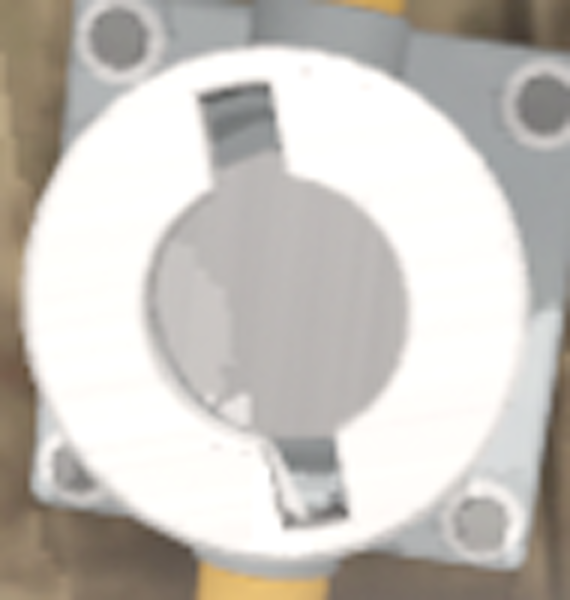

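```bash
python3 - <<'E'
from h import *
c=np.load('w3.npz')
L=lambda x,y,z=.08:ray(c,245+x/6-.4,80+y/6-.4,z)
print('collar',L(275,301),'slotmid',L(274,305),'bore',L(277,305))
for a,b in(((233.5,88),(315,523)),((197,95),(280,529)),((270,80),(350,517))):
    d=L(*a)-L(*b);print(np.arctan2(d[1],d[0])%np.pi)
# held cap: silhouette circle fit in wrist image
f=c['frame'].astype(int);m=(f.max(2)<70).astype(np.uint8);w=np.zeros_like(m);w[180:262,262:380]=m[180:262,262:380]
k=max(cv2.findContours(w,0,1)[0],key=cv2.contourArea)[:,0]
k=np.array([p for p in k if p[1]<228]);A=np.c_[2*k,np.ones(len(k))];s=np.linalg.lstsq(A,(k**2).sum(1),rcond=None)[0];print('capcircle',s[:2],np.sqrt(s[2]+s[0]**2+s[1]**2))
z=.2251-.0685+.0545
print('cap axis',ray(c,s[0],s[1],z),ray(c,s[0],s[1],z+.004))
print('tcp',proj(c,[[.572,-.1255,.2251]]))
go([.5185,-.15,.23],3.28)
E
```

```text
collar [ 0.51504726 -0.15036616  0.08      ] slotmid [ 0.51565034 -0.15059538  0.08      ] bore [ 0.51569294 -0.15012235  0.08      ]
0.07388942444751612
0.07269741871247426
0.0746876781746364
capcircle [323.32658912 348.94428093] 133.28253082460762
cap axis [ 0.65266711 -0.13223902  0.2111    ] [ 0.64920756 -0.13196871  0.2151    ]
tcp [[322.90151045 246.43960474]]
t 5.25 pos [ 0.5721 -0.125   0.2253] yaw 3.053 F [-0.2  0.2 -2.4] M [0.03 0.02 0.04] q6 -1.785
shift [ 0.512 -0.296 -0.045] turn [ 0.0005 -0.001  -0.0723]
```

```bash
python3 - <<'E'
from h import *
c=dict(np.load('w3.npz'));crop(c,'w3d.png',255,170,135,95,5.9)
E
```

```text
(no output)
```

View pics/w3d.png

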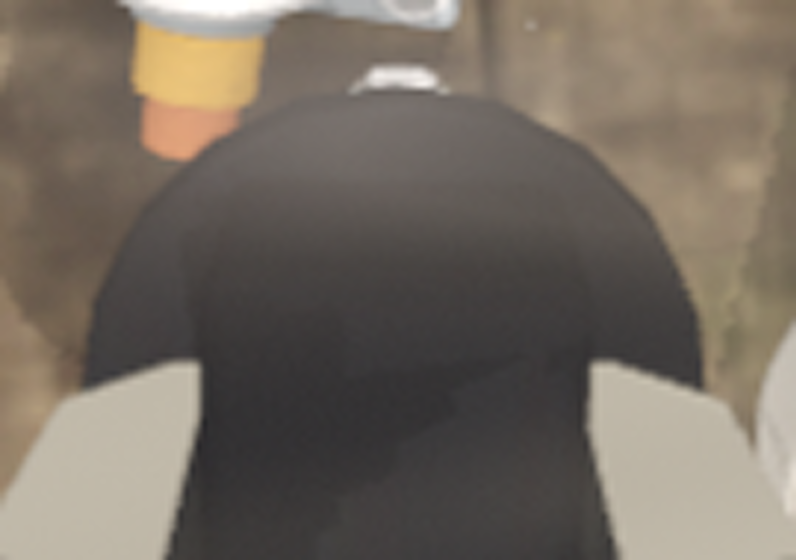

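```bash
python3 - <<'E'
from h import *
c=dict(np.load('w3.npz'))
Rm=cv2.Rodrigues(c['rvec'])[0];print('cam',-Rm.T@c['tvec'], 'axis',Rm[2])
for z in(.2251-.0685+.0545,.2251-.0685+.0625):
    P=np.array([ray(c,255+x/5.9-.4,170+y/5.9-.4,z)[:2] for x,y in((400,90),(320,97),(240,125),(150,215),(100,300),(85,375),(480,97),(560,130),(650,215),(692,310),(702,380))])
    A=np.c_[2*P,np.ones(len(P))];s=np.linalg.lstsq(A,(P**2).sum(1),rcond=None)[0];print(s[:2],np.sqrt(s[2]+s[0]**2+s[1]**2))
E
```

```text
cam [ 0.49695424 -0.1200723   0.39113821] axis [ 0.26910864 -0.02275841 -0.9628409 ]
[ 0.57086048 -0.12605696] 0.031218135312682187
[ 0.56757645 -0.12579103] 0.02983095713666541
```

```bash
python3 -c "
from h import *
go([.518,-.150,.165],3.215)"
```

```text
t 5.25 pos [ 0.5721 -0.125   0.2253] yaw 3.053 F [-0.2  0.2 -2.4] M [0.03 0.02 0.04] q6 -1.785
shift [ 0.515 -0.297  0.605] turn [ 0.0005 -0.0011 -0.0516]
```

Emit:
move_arm(
  series=[
    [0.26,-0.15,0,0,0,-0.026,-1],
    [0.515,-0.295,0.1,0,0,-0.0515,-1],
    [0.515,-0.295,0.4,0,0,-0.0515,-1],
    [0.515,-0.295,0.59,0,0,-0.0515,-1],
    [0.515,-0.295,0.59,0,0,-0.0515,-1],
    [0.515,-0.295,0.59,0,0,-0.0515,-1],
  ],
)

```text
t: 5.85
tool_pos: [0.5191, -0.1489, 0.1683]
orientation: [0.118, -3.138, -0.001]
force: [0.9, -0.3, -1.7]
opening: 0.0315
```

```bash
python3 -c "
from h import *
c=read_camera('scene');crop(c,'s4.png',300,150,140,145,4)
c=read_camera('top');crop(c,'t4.png',370,150,100,110,5)
go([.518,-.150,.165],3.215)
go([.518,-.150,.165],3.215)"
```

```text
t 5.95 pos [ 0.5202 -0.1497  0.1699] yaw -3.066 F [ 0.6  0.7 -1.9] M [ 0.07  0.01 -0.02] q6 -2.021
shift [ 0.022 -0.001  0.049] turn [-0.0002  0.0005  0.0006]
t 5.95 pos [ 0.5202 -0.1497  0.1699] yaw -3.066 F [ 0.6  0.7 -1.9] M [ 0.07  0.01 -0.02] q6 -2.021
shift [ 0.022 -0.001  0.049] turn [-0.0002  0.0005  0.0006]
```

View pics/s4.png

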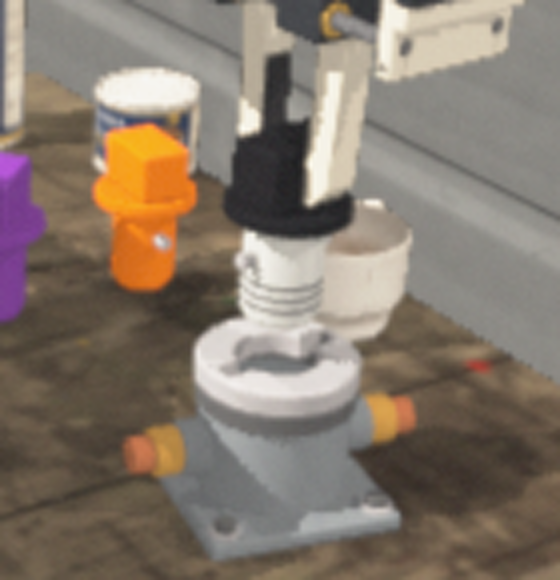

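View pics/t4.png

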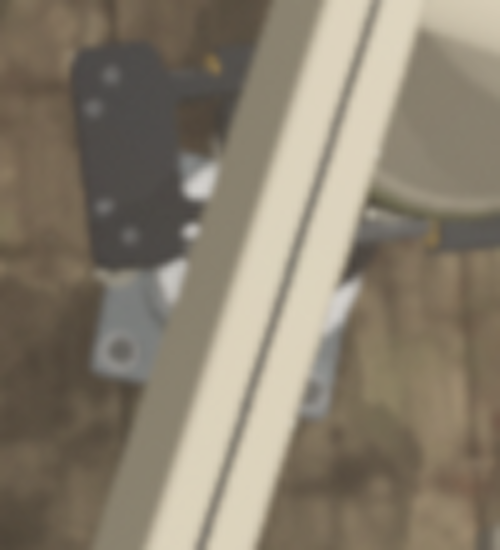

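The scene view shows the cartridge above the collar: cap at crop (289,205), collar at (277,365). The arm hides it in the top view. I'll use the scene view to check lateral alignment.

```bash
python3 - <<'E'
from h import *
c=read_camera('scene');np.savez('s4.npz',**c);crop(c,'s4c.png',340,178,60,80,7.5)
P=[[.518,-.150,.08],[.518,-.15,.1685-.0685+.0585],[.518+.003,-.15,.08],[.518,-.147,.08]]
print(proj(c,P)); Rm=cv2.Rodrigues(c['rvec'])[0]; print(Rm)
go([.518,-.150,.165],3.215)
E
```

```text
[[369.97775311 238.13044152]
 [372.92237277 201.31226323]
 [371.20668634 237.76884932]
 [369.04082305 237.47803421]]
[[ 0.85131656 -0.52403685  0.02540658]
 [-0.19442805 -0.36009221 -0.91243155]
 [ 0.48729647  0.77182833 -0.40843992]]
t 6.0 pos [ 0.5203 -0.1499  0.1701] yaw -3.067 F [ 0.9 -0.8 -2.1] M [ 0.01 -0.03 -0.06] q6 -2.021
shift [0.023 0.001 0.051] turn [-0.0003  0.0006  0.0005]
```

View pics/s4c.png

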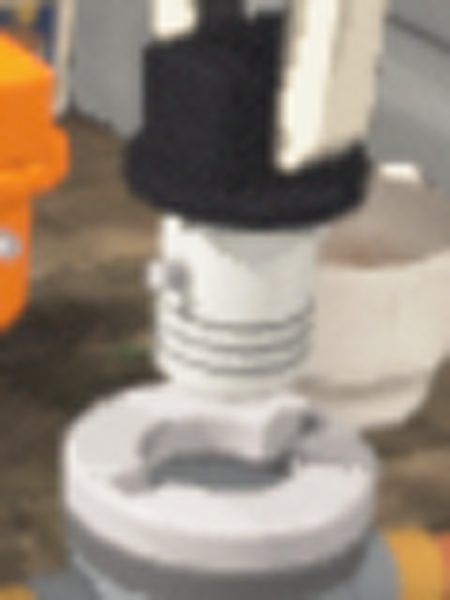

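Emit:
move_arm(
  series=[
    [0.018,0,0.06,0,0,0,-1],
    [0.018,0,0.12,0,0,0,-1],
    [0.018,0,0.18,0,0,0,-1],
    [0.018,0,0.22,0,0,0,-1],
    [0.018,0,0.25,0,0,0,-1],
    [0.018,0,0.25,0,0,0,-1],
  ],
)

```text
t: 6.6
tool_pos: [0.5172, -0.1502, 0.143]
orientation: [0.116, -3.139, -0.001]
force: [-0.1, -0.0, -1.4]
opening: 0.0319
```

```bash
python3 -c "
from h import *
go([.518,-.150,.165],3.215)
c=read_camera('scene');crop(c,'s5.png',340,178,60,80,7.5)
go([.518,-.150,.165],3.215)"
```

```text
t 6.6 pos [ 0.5172 -0.1502  0.143 ] yaw -3.068 F [-0.1 -0.  -1.4] M [0.08 0.03 0.01] q6 -2.023
shift [-0.008  0.001 -0.22 ] turn [ 0.0001 -0.0002  0.0002]
t 6.65 pos [ 0.5173 -0.1502  0.1434] yaw -3.067 F [-0.6 -0.1 -1.3] M [ 0.   -0.03 -0.02] q6 -2.023
shift [-0.007  0.002 -0.216] turn [ 0.0001 -0.0001  0.0002]
```

View pics/s5.png

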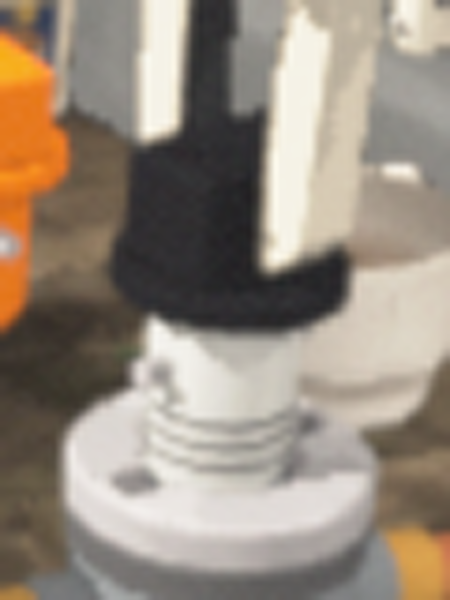

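No contact force yet, and the foot is in the mouth. Scene columns suggest it is about 1 mm too far towards -x. I'll nudge +x slightly while going down.

Emit:
move_arm(
  series=[
    [-0.008,0,0.03,0,0,0,-1],
    [-0.008,0,0.06,0,0,0,-1],
    [-0.008,0,0.09,0,0,0,-1],
    [-0.008,0,0.12,0,0,0,-1],
    [-0.008,0,0.12,0,0,0,-1],
  ],
)

```text
t: 7.15
tool_pos: [0.518, -0.1501, 0.131]
orientation: [0.117, -3.139, -0.0]
force: [0.5, 0.1, -2.5]
opening: 0.0316
```

```bash
python3 -c "
from h import *
go([.518,-.150,.165],3.215)
c=read_camera('scene');crop(c,'s6.png',340,178,60,80,7.5)
go([.518,-.150,.165],3.215)"
```

```text
t 7.15 pos [ 0.518  -0.1501  0.131 ] yaw -3.067 F [ 0.5  0.1 -2.5] M [ 0.02 -0.05 -0.01] q6 -2.022
shift [-0.     0.001 -0.34 ] turn [ 0.0001 -0.0002  0.0003]
t 7.2 pos [ 0.5181 -0.1501  0.1313] yaw -3.067 F [-0.1  0.2 -2.8] M [ 0.04  0.01 -0.05] q6 -2.022
shift [ 0.001  0.001 -0.337] turn [ 0.0001 -0.0001  0.0002]
```

View pics/s6.png

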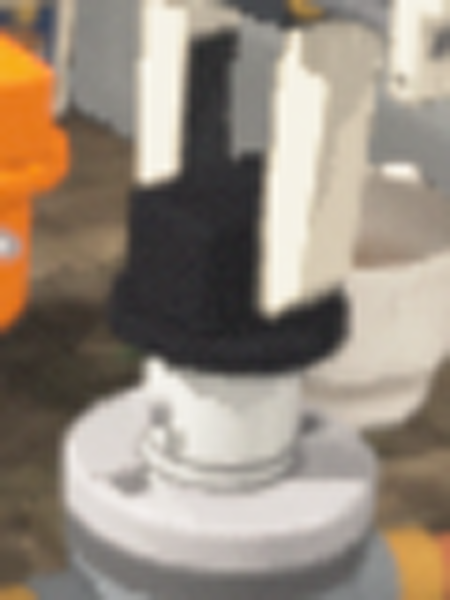

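Inside the bore with no lateral force. The pin is at (155,430), just above the slot. Continuing down past the pin level.

Emit:
move_arm(
  series=[
    [0,0,0.04,0,0,0,-1],
    [0,0,0.08,0,0,0,-1],
    [0,0,0.12,0,0,0,-1],
    [0,0,0.14,0,0,0,-1],
    [0,0,0.15,0,0,0,-1],
    [0,0,0.15,0,0,0,-1],
  ],
)

```text
t: 7.8
tool_pos: [0.5181, -0.1501, 0.1164]
orientation: [0.116, -3.139, -0.0]
force: [0.1, -0.4, -2.6]
opening: 0.0318
```

```bash
python3 -c "
from h import *
go([.518,-.150,.165],3.215)
c=read_camera('scene');crop(c,'s7.png',340,178,60,80,7.5)
go([.518,-.150,.165],3.215)"
```

```text
t 7.8 pos [ 0.5181 -0.1501  0.1164] yaw -3.067 F [ 0.1 -0.4 -2.6] M [ 0.01  0.02 -0.  ] q6 -2.022
shift [ 0.001  0.001 -0.486] turn [ 0.     -0.0001  0.0002]
t 7.85 pos [ 0.5183 -0.1502  0.1166] yaw -3.067 F [ 0.3 -0.  -1.2] M [ 0.01 -0.   -0.04] q6 -2.022
shift [ 0.003  0.002 -0.484] turn [ 0.     -0.      0.0002]
```

View pics/s7.png

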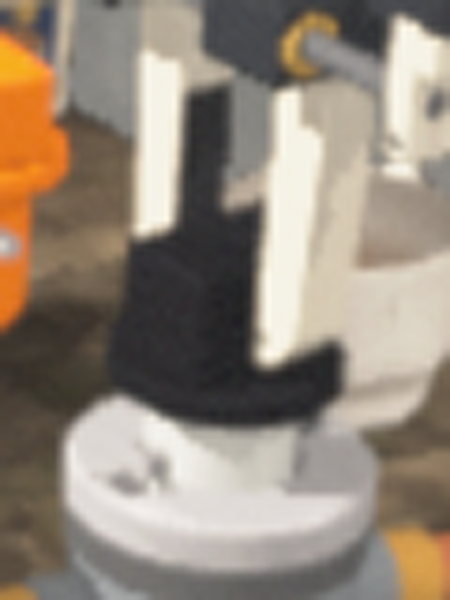

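Still free, with the pin at the slot entrance at (155,470). Stepping down carefully.

Emit:
move_arm(
  series=[
    [0,0,0.02,0,0,0,-1],
    [0,0,0.03,0,0,0,-1],
    [0,0,0.04,0,0,0,-1],
    [0,0,0.04,0,0,0,-1],
  ],
)

```text
t: 8.25
tool_pos: [0.5181, -0.1502, 0.1124]
orientation: [0.116, -3.139, -0.0]
force: [-0.4, 0.2, -2.6]
opening: 0.0316
```

Emit:
move_arm(
  series=[
    [0,0,0.02,0,0,0,-1],
    [0,0,0.03,0,0,0,-1],
    [0,0,0.03,0,0,0,-1],
  ],
)

```text
t: 8.55
tool_pos: [0.5181, -0.1501, 0.1094]
orientation: [0.116, -3.139, -0.0]
force: [0.0, 0.0, -2.2]
opening: 0.032
```

The pin is in the slots (underside about 41 mm, no contact). Pushing against the spring.

Emit:
move_arm(
  series=[
    [0,0,0.02,0,0,0,-1],
    [0,0,0.04,0,0,0,-1],
    [0,0,0.06,0,0,0,-1],
    [0,0,0.07,0,0,0,-1],
    [0,0,0.07,0,0,0,-1],
  ],
)

```text
t: 9.05
tool_pos: [0.5185, -0.1502, 0.103]
orientation: [-0.116, 3.139, -0.0]
force: [-0.6, 1.0, 3.4]
opening: 0.032
```

Emit:
move_arm(
  series=[
    [0,0,0.02,0,0,0,-1],
    [0,0,0.04,0,0,0,-1],
    [0,0,0.04,0,0,0,-1],
  ],
)

```text
t: 9.35
tool_pos: [0.5186, -0.1502, 0.0991]
orientation: [-0.117, 3.139, -0.0]
force: [-2.3, 2.3, 6.9]
opening: 0.0318
```

Spring force is 9 N, so underside about 31.4 mm. Going 4 mm further.

Emit:
move_arm(
  series=[
    [0,0,0.02,0,0,0,-1],
    [0,0,0.04,0,0,0,-1],
    [0,0,0.042,0,0,0,-1],
    [0,0,0.042,0,0,0,-1],
  ],
)

```text
t: 9.75
tool_pos: [0.5188, -0.1502, 0.0956]
orientation: [-0.117, 3.138, -0.0]
force: [-3.4, 3.1, 11.0]
opening: 0.0321
```

```bash
python3 -c "
from h import *
c=read_camera('scene');crop(c,'s8.png',340,178,60,80,7.5)
go([.518,-.150,.095],3.215)"
```

```text
t 9.8 pos [ 0.5188 -0.1502  0.0956] yaw -3.067 F [-5.3  3.  10.6] M [ 0.58  0.85 -0.  ] q6 -2.022
shift [0.008 0.003 0.006] turn [-0.0001  0.0004  0.0003]
```

View pics/s8.png

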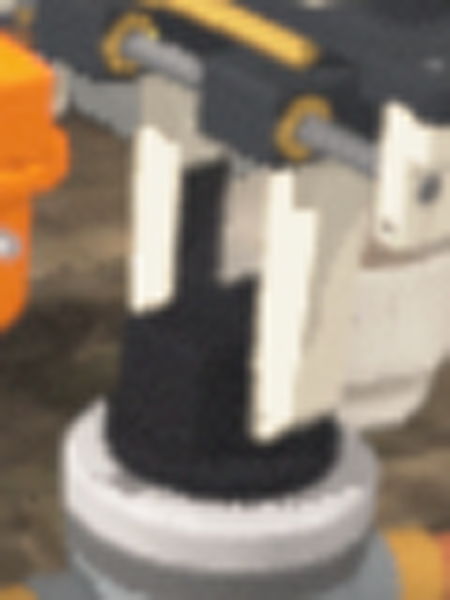

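Pushed down to about 27.4 mm, with a small lateral load. Relieving that slightly and starting the clockwise turn.

Emit:
move_arm(
  series=[
    [0.006,0.004,0,0,0,0,-1],
    [0.006,0.004,0,0,0,0.02,-1],
    [0.006,0.004,0,0,0,0.04,-1],
    [0.006,0.004,0,0,0,0.06,-1],
    [0.006,0.004,0,0,0,0.06,-1],
  ],
)

```text
t: 10.3
tool_pos: [0.5194, -0.1508, 0.0964]
orientation: [0.183, 3.132, -0.003]
force: [0.3, 0.2, 10.7]
opening: 0.0319
```

```bash
python3 -c "
from h import *
go([.518,-.150,.095],3.215)"
```

```text
t 10.3 pos [ 0.5194 -0.1508  0.0964] yaw 3.025 F [ 0.3  0.2 10.7] M [-0.06 -0.   -0.02] q6 -1.831
shift [0.015 0.006 0.014] turn [-0.0006  0.0013 -0.0605]
```

It is turning freely and lateral force has dropped to zero. Continuing.

Emit:
move_arm(
  series=[
    [0,0,0.005,0,0,0.03,-1],
    [0,0,0.005,0,0,0.06,-1],
    [0,0,0.005,0,0,0.09,-1],
    [0,0,0.005,0,0,0.12,-1],
    [0,0,0.005,0,0,0.15,-1],
    [0,0,0.005,0,0,0.15,-1],
  ],
)

```text
t: 10.9
tool_pos: [0.5196, -0.151, 0.0961]
orientation: [0.911, 3.002, -0.002]
force: [0.5, -1.0, 9.3]
opening: 0.0318
```

```bash
python3 -c "
from h import *
go([.518,-.150,.095],3.215)"
```

```text
t 10.9 pos [ 0.5196 -0.151   0.0961] yaw 2.553 F [ 0.5 -1.   9.3] M [-0.3   0.06 -0.05] q6 -1.359
shift [ 0.019 -0.     0.011] turn [-0.0004  0.0016 -0.2109]
```

Emit:
move_arm(
  series=[
    [0,0,0.005,0,0,0.03,-1],
    [0,0,0.005,0,0,0.06,-1],
    [0,0,0.005,0,0,0.09,-1],
    [0,0,0.005,0,0,0.12,-1],
    [0,0,0.005,0,0,0.15,-1],
    [0,0,0.005,0,0,0.18,-1],
    [0,0,0.005,0,0,0.2,-1],
    [0,0,0.005,0,0,0.2,-1],
  ],
)

```text
t: 11.7
tool_pos: [0.5183, -0.1513, 0.0951]
orientation: [1.793, 2.576, -0.002]
force: [-3.4, -4.1, 10.1]
opening: 0.0321
```

```bash
python3 -c "
from h import *
go([.518,-.150,.095],3.215)"
```

```text
t 11.7 pos [ 0.5183 -0.1513  0.0951] yaw 1.925 F [-3.4 -4.1 10.1] M [-0.89  0.98 -0.03] q6 -0.731
shift [0.014 0.002 0.   ] turn [-0.0005  0.001  -0.4106]
```

Turned 1.29 rad. Relieving the side load a little and feeling for the stop.

Emit:
move_arm(
  series=[
    [-0.004,-0.008,0,0,0,0.015,-1],
    [-0.004,-0.008,0,0,0,0.03,-1],
    [-0.004,-0.008,0,0,0,0.045,-1],
    [-0.004,-0.008,0,0,0,0.045,-1],
  ],
)

```text
t: 12.1
tool_pos: [0.5176, -0.1516, 0.0952]
orientation: [1.97, 2.444, -0.001]
force: [-4.6, -2.5, 12.4]
opening: 0.0315
```

```bash
python3 -c "
from h import *
go([.518,-.150,.095],3.215)"
```

```text
t 12.1 pos [ 0.5176 -0.1516  0.0952] yaw 1.785 F [-4.6 -2.5 12.4] M [-0.36  1.22  0.13] q6 -0.592
shift [0.015 0.007 0.002] turn [-3.000e-04  9.000e-04 -4.553e-01]
```

Emit:
move_arm(
  series=[
    [0,0,0,0,0,0.008,-1],
    [0,0,0,0,0,0.015,-1],
    [0,0,0,0,0,0.015,-1],
  ],
)

```text
t: 12.4
tool_pos: [0.517, -0.1515, 0.095]
orientation: [2.026, 2.399, -0.002]
force: [-7.9, -1.5, 15.7]
opening: 0.0321
```

```bash
python3 -c "
from h import *
go([.518,-.150,.095],3.215)"
```

```text
t 12.4 pos [ 0.517  -0.1515  0.095 ] yaw 1.739 F [-7.9 -1.5 15.7] M [-0.24  1.75  0.53] q6 -0.547
shift [0.014 0.013 0.   ] turn [-5.000e-04  4.000e-04 -4.698e-01]
```

The stop is felt (0.53 N m at 1.476 rad). Easing back a hair, letting it rise, then releasing.

Emit:
move_arm(
  series=[
    [0,0,0,0,0,-0.007,-1],
    [0,0,-0.02,0,0,-0.007,-1],
    [0,0,-0.035,0,0,-0.007,-1],
    [0,0,-0.045,0,0,-0.007,-1],
    [0,0,-0.045,0,0,-0.007,-1],
  ],
)

```text
t: 12.9
tool_pos: [0.517, -0.1514, 0.0987]
orientation: [2.0, 2.422, -0.002]
force: [-3.4, -2.2, 8.8]
opening: 0.0317
```

```bash
python3 -c "
from h import *
go([.518,-.150,.095],3.215)"
```

```text
t 12.9 pos [ 0.517  -0.1514  0.0987] yaw 1.761 F [-3.4 -2.2  8.8] M [-0.46  0.94  0.11] q6 -0.569
shift [0.012 0.012 0.037] turn [-4.000e-04  4.000e-04 -4.628e-01]
```

Emit:
move_arm(
  series=[
    [0,0,0,0,0,0,0.3],
    [0,0,0,0,0,0,0.3],
    [0,0,0,0,0,0,0.3],
    [0,0,0,0,0,0,0.3],
    [0,0,0,0,0,0,0.3],
  ],
)

```text
t: 13.4
tool_pos: [0.5169, -0.1504, 0.0977]
orientation: [-2.0, -2.422, 0.0]
force: [0.1, 0.5, -1.2]
opening: 0.06
```

Emit:
move_arm(
  series=[
    [0,0,-0.2,0,0,0,0.3],
    [0,0,-0.5,0,0,0,0.3],
    [0,0,-0.9,0,0,0,0.3],
    [0,0,-1,0,0,0,0.3],
  ],
)

```text
t: 13.8
tool_pos: [0.5193, -0.1513, 0.2031]
orientation: [1.996, 2.417, 0.003]
force: [0.2, -0.4, 1.1]
opening: 0.0605
```

```bash
python3 -c "
from h import *
c=read_camera('scene');np.savez('s9.npz',**c);crop(c,'s9.png',320,160,100,135,5)
c=read_camera('wrist');cv2.imwrite('pics/w9.png',c['frame'][:,:,::-1])
go([.60,-.150,.2],1.76)"
```

```text
t 13.9 pos [ 0.5185 -0.1511  0.2005] yaw 1.761 F [ 0.1 -0.1 -0.2] M [-0.08  0.04  0.01] q6 -0.569
shift [-0.144  0.802  0.009] turn [0.0013 0.0008 0.0004]
```

View pics/s9.png

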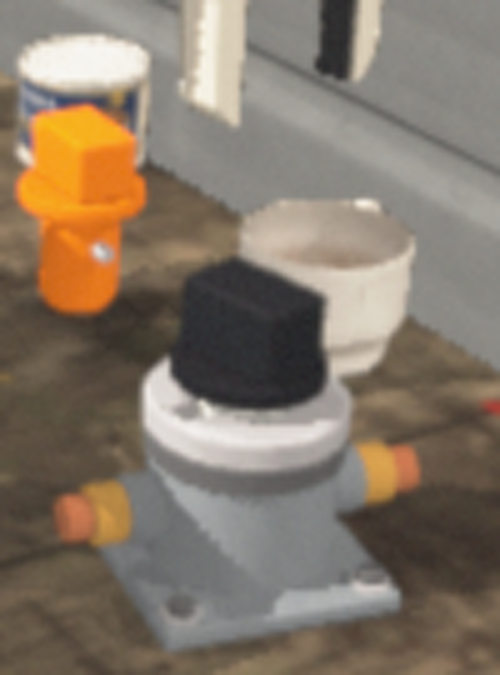

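View pics/w9.png

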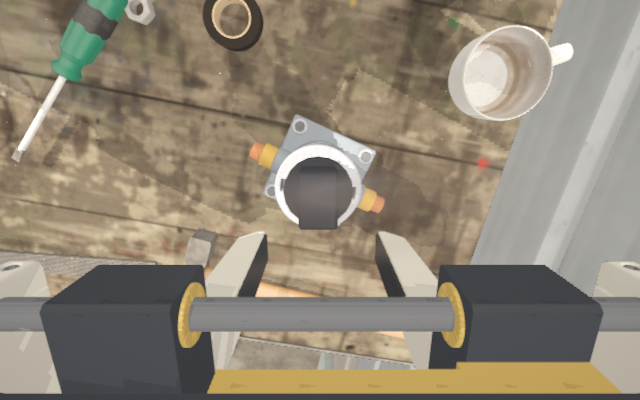

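The cartridge sits in the collar, turned and released: block at crop (255,310) in the scene view and at (318,195) in the wrist view. I'll check its height by casting the block's top corners.

```bash
python3 - <<'E'
from h import *
c=dict(np.load('s9.npz'));crop(c,'s9c.png',350,205,40,45,13)
a=1.761;u=np.array([np.cos(a),np.sin(a)]);v=np.array([-u[1],u[0]])
for h in(.029,.0325):
    P=[[*(np.array([.5175,-.1505])+sx*.024*u+sy*.016*v),h+.0935] for sx in(1,-1) for sy in(1,-1)]
    print(h,((proj(c,P)-[350,205]+.5)*13).round(0).tolist())
E
```

```text
0.029 [[92.0, 159.0], [237.0, 100.0], [338.0, 274.0], [483.0, 210.0]]
0.0325 [[93.0, 138.0], [239.0, 79.0], [340.0, 253.0], [485.0, 188.0]]
```

View pics/s9c.png

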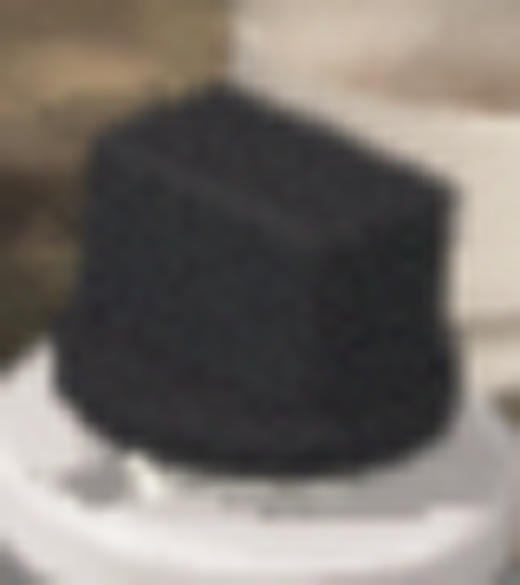

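The corners at about (95,140), (220,82), (315,245) and (455,185) match the 32.5 mm prediction in height. At 29 mm they would lie about 20 px lower. It is locked and the gripper is clear, so I'm handing in.

```bash
python3 -c "
from h import *
c=read_camera('top')
for n,(x,y),z in(('mug',(352,135),.06),('tape',(351,261),.019),('tin',(229,121),.058)):pass
cv2.imwrite('pics/t9.png',c['frame'][:,:,::-1])
print(close_job(),read_state()['t'],read_state()['force'])"
```

```text
the job is handed in; nothing more can be done
the job is handed in; nothing more can be done
```

View pics/t9.png

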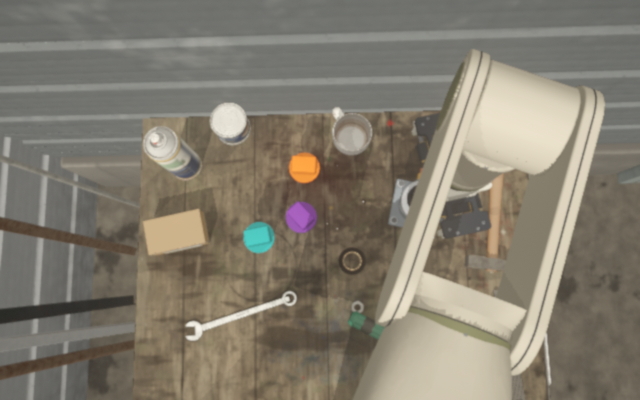

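The black-capped cartridge is locked in the housing and released, and I handed the job in at about 14 s. No verdict was reported.

- **Fitting:** The pins dropped through the slots at about 0.07 rad with no contact felt. I pushed it down to about 27 mm against roughly 13 N of spring force, then turned it clockwise to the stop at about 1.48 rad. I eased back slightly, let it rise about 4 mm and opened the jaws.
- **Forces:** The largest reading at the tool was about 18 N in all, at the stop, with a moment there of 0.53 N m. That moment is more than the 0.2 N m the turn itself needs, and I backed off at once.
- **Last checks:** In the scene view the block's top corners match the locked height of 32.5 mm (they would lie about 20 crop pixels lower at 29 mm), and its turned angle fits too. The gripper was clear, with force near zero. The tape roll, mug and tin show at the same pixels as at the start.
- **Disagreement:** The cameras disagreed by 2–3 mm on where the bore was in x. I corrected this from the scene view and by easing off the side force, which reached about 8 N at the stop.

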